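# Brake the running wheel with its lock pin and pin it at the slot

### The arm

A 6-joint arm with a two-finger parallel gripper is mounted at the origin on the work surface. World frame = base frame: x ahead of the robot, y to its left, z up, the work surface at z = 0. Lengths are in m, angles in degrees, forces in N, time in s.
With the tool pointing down it reaches from about 0.15 to 0.775 m from the base axis. Payload 6.1 kg.
Tool frame: the origin (TCP) lies at the very end of the fingers, on their centre line; the grasp point (between the pads) lies behind it (grasp_offset is the z of the grasp point in the tool frame, in m); z points along the fingers, x is the direction in which the jaws open and shut, and the axes are right-handed (so a half turn about z gives the same grasp; the last joint's range is limited). The gripper opens to 85 mm and grips with 20 to 120 N. Pads are 22 mm wide; open, the fingers measure 114 mm over their backs; the gripper's body (76 mm by 85 mm) begins 54 mm behind the grasp point. The pads swing forward as they close: fully open they stand 13 mm farther back than shut.
Start: joints at [-63.484, 7.208, -2.269, 80.523, 0, 90], TCP at [0.234, -0.47, 0.231] pointing down, gripper open.
Joint ranges: [-155.77, 155.77], [-54.66, 111.73], [-72.52, 77.12], [-102.08, 115.82], [-83.92, 84.16], [-180, 180]. Speed limits (degrees/s): [136.94, 136.94, 172.46, 180, 180, 180].

### API

Orientations are given as [roll, pitch, yaw] about the fixed x, y, z axes, in that order (R = Rz(yaw) Ry(pitch) Rx(roll)).
In Python, from bench import * gives the robot as it stands.
- The arm moves only by the shell command python3 -m jog 'ROWS' [FORCE]. ROWS is a JSON object of lists of equal length, an entry for each row: "translation": the shift along the tool's x, y, z in mm, a list of three; "twist": the turn, a rotation vector about the tool's x, y, z in rad, a list of three; "claw": the closure, from 0 (fully open) to 1 (shut). In form: {"translation": [[x, y, z], ...], "twist": [[rx, ry, rz], ...], "claw": [claw, ...]}. A call has 1 to 10 rows; each row is the pose to reach, as a shift and turn from the pose commanded when the call began, along the tool's axes at that moment; what a row does not reach only later rows make up. A row lasts 1/10 s, in which the tool goes at most 50 mm and 8.59 degrees, less where a joint would pass 70% of its speed; a pose out of reach is approached as far as the arm can. A call with a gripper value outside its range is refused whole. The fingers move at their own pace and stop on an object; FORCE is the grip in N (left out, the last holds). Time passes only in rows, so rows that repeat a pose let the fingers close. It gives the time, the measured TCP pose, the force and the opening at its end, in the units of the state.
- sense(): the state, without advancing time (a new reading comes with each control period).
- get_image(name): name is "scene" or "top" or "wrist"; returns (picture, depth): 480x640x3 uint8, blue, green, red; 480x640 float32, m along the optical axis (not along the pixel's ray), 0 where there is no reading.
- camera_info(name): a dict with "camera_matrix" (3x3 intrinsics, pixels), "origin" and "attitude" of the camera in the world. Camera axes: x right, y down, z forward; pixel columns grow to the right and rows downward; lengths in m; the calibration is good to about 2 mm. The wrist camera is an equidistant fisheye: a pixel r from the principal point sees the ray r / f radians off the axis. A picture is of the moment at which its call begins: read the wrist's pose just before it. camera_info takes no time and is no camera call; for the wrist camera it gives the pose at the moment of the call.
- sign_off(): hands the job in, once; it reports no verdict.
The state is a dict: "t": time; "joint_pos": joint angles; "qvel": joint speeds; "joint_torque": joint torques, N m; "ee_pos": TCP position; "tool_rot": TCP orientation; "contact_force": force on the tool from outside, world axes, zero at the start; "torque": the same for the moment, N m; "opening": opening from 0.0 (shut) to 1.0 (fully open).
Only numpy, scipy, OpenCV 4.12 (cv2) and the standard library are available. Lean on these libraries where they do the work, as an engineer would, in place of code of your own. Each camera call takes 0.05 s, during which the arm holds its last target. There are 200 camera calls.

### The job

The face-up steel wheel is still running on. Take the red-headed lock pin out of the grey organizer, put it down through the slot in the aluminium guide plate and rest its tip lightly on the wheel's face as a brake until the wheel only creeps round; keep it creeping under the pin until its hole comes under the slot and the pin drops in (never ram it in at speed, never press hard), then push the pin fully home so the wheel is locked, and only then let go of it. Leave the two router bits, the sanding block and the marking gauge where they are.

Things in the scene. Friction and masses are not known exactly. Their poses are not given: they have to be found in the camera images.
- pin_head (a point): Centre of the lock pin's round red head, 22 mm in diameter, 34 mm tall (17 mm above and below this point). Below it a steel shank 10 mm in diameter, 30 mm long, its foot tapered to 8.4 mm over the last 2 mm. The pin (64 mm long, 60 g) stands upright in one of the organizer's three holes, the head's underside on the organizer's top. z points up along the pin.
- pin_tip (a point): Centre of the foot of the lock pin's shank, 47 mm below pin_head along the pin.
- organizer: Grey plastic bit organizer, a fixed block 60 (x) by 200 (y) by 40 mm high with three 11.5 mm holes, 34 mm deep, 65 mm apart in a row along its y axis. Origin: centre of its underside. One hole holds the red-headed pin, the other two the router bits; which is which varies.
- guide_slot (a point): Centre of the slot in the guide plate, at the plate's top face. The slot goes through the plate: 14 mm along this point's x (which points to the wheel's axis, 55 mm away), 12 mm along y, mouth chamfered 1.5 mm. The wheel's top face lies 16 mm below this point. Pin fully home: underside of its head on the plate, its tip 30 mm below this point and 14 mm deep in the wheel.
- wheel_hole (a point): Centre of the mouth of the wheel's only hole, in its flat top face 52 mm above the bench, 55 mm from the axis, so that it passes under the slot once a turn; the hole is 16 mm along the radius, 16 mm across it and 16 mm deep. A yellow stripe on the wheel points from the centre to the hole. The point turns with the wheel.
- wheel (a joint): Angle of the wheel (156 mm across, 22 mm thick) about its upright axis, rad, growing without limit, anticlockwise from above; the hole is under the slot at pi plus whole turns. It runs on at about 6 rad/s under a weak slipping drive (0.12 N m): once stopped it starts again in 0.2 s unless held or pinned. At the slot, 3 to 4.5 N (friction varies) stalls it; 0.5 to 1 N less lets it creep.
- axle: The wheel's sprung axle (with the wheel it carries): origin on the wheel's axis, 20 mm above the bench, z up. It lets the wheel sink under a press by about 0.7 mm per newton, up to a hard stop at 5 mm, and so lifts the hole's edge round a pin that is being pressed lightly when the hole comes by.
- bit_a_mid (a point): Middle of a router bit with blue cutter wings (24 mm wide) and a 10 mm steel shank, 59 mm long, standing in an organizer hole. Leave it alone.
- bit_b_mid (a point): Middle of the other, identical router bit. Leave it alone.
- block_mid (a point): Middle of the beech sanding block with cork sole, 60 by 110 by 34 mm, lying on the bench. Leave it alone.
- gauge_mid (a point): Middle of the steel marking gauge, a 180 mm rod along its y axis with a 30 mm square fence, 30 mm high, lying on the bench. Leave it alone.
- machine: Fixed green base (190 x, 170 y, 22 mm high) of the wheel. Origin: centre of its underside, on the wheel's upright axis. At its -x side a post carries the level aluminium guide plate, 63 (x) by 50 (y) by 10 mm thick, its top 68 mm above the bench, over the wheel's edge.
There are look-alikes about, which are no part of the job. Of the things shaped like the part that bears pin_head, the red one is meant.

How it is judged (in metres and radians):
On the way, in this order (a step that is already met when the one before it is completed fails the run):
1. the pin's tip is down in the guide slot, above the running wheel (z of pin_tip in the frame of guide_slot between -0.024 and -0.004 m and horizontal distance between pin_tip and guide_slot below 0.006 m), for 0.05 s.
2. the wheel is braked to below 2.5 rad/s, the pin in the slot with its tip riding on the wheel's face, not in the hole (velocity of joint wheel below 2.5 rad/s and contact force between anything else and axle above 0.5 N and z of pin_tip in the frame of guide_slot below -0.01 m and horizontal distance between pin_tip and guide_slot below 0.006 m and z of pin_tip in the frame of wheel_hole above -0.002 m), for 0.2 s.
At the end, for the whole second after the job is handed in: The pin stands upright (within 0.15 rad) in the slot with its head within 2.5 mm of the guide plate, its tip in the wheel's hole; the wheel stands still (below 0.1 rad/s) and the gripper has let go (z of pin_tip in the frame of guide_slot below -0.0275 m and horizontal distance between pin_tip and guide_slot below 0.006 m and horizontal distance between pin_tip and wheel_hole below 0.008 m and angle between pin_head's own z axis and vertical below 0.15 rad and velocity of joint wheel between -0.1 and 0.1 rad/s and contact force between the fingers and anything else below 0.1 N); the robot touches nothing.
It fails at once if the pin goes more than 4 mm into the hole while the wheel still turns faster than 3 rad/s (z of pin_tip in the frame of wheel_hole below -0.004 m and horizontal distance between pin_tip and wheel_hole below 0.012 m and velocity of joint wheel above 3 rad/s).
It fails at once if the wheel is pressed or struck with more than 15 N (contact force between anything else and axle above 15 N).
It fails at once if a router bit is moved by more than 20 mm (distance of any of bit_a_mid, bit_b_mid from where it was at the start of the episode above 0.02 m).
It fails at once if the sanding block or the marking gauge is moved by more than 20 mm (distance of any of block_mid, gauge_mid from where it was at the start of the episode above 0.02 m).
It fails at once if the pin is let go in the slot before it is home (z of pin_tip in the frame of guide_slot between -0.0265 and -0.004 m and horizontal distance between pin_tip and guide_slot below 0.009 m and contact force between the fingers and anything else below 0.05 N).
It also fails if it takes over 64 s, if anything falls off the work surface, if the arm or the gripper's body presses on something with over 40 N, if the wrist force passes 120 N, or if a joint passes its speed limit or range.

## Working session

There is one attempt and no reset: what is moved stays moved. The work goes in short steps, Python scripts to look and compute and a shell command to move; the robot and the scene stay as the last step left them, time stands still between calls to the robot, and variables do not carry over. Pictures are saved under pics/ and viewed, about 8 in all and at most 12, crops included, and the job is handed in when it is done.

```bash
mkdir -p pics; ls
python3 - <<'E'
from bench import *
import cv2,numpy as np
s=sense();print(s)
for n in("scene","top"):
    im,d=get_image(n);cv2.imwrite(f"pics/{n}0.png",im);np.save(f"pics/{n}0.npy",d);c=camera_info(n);print(n,c)
print(camera_info("wrist"))
try: print(grasp_offset)
except Exception as e: print(e)
E
```

```text
pics
{'t': 0.0, 'joint_pos': array([-6.34831677e+01,  7.24023303e+00, -2.32617849e+00,  8.05229769e+01,
        1.62100935e-03,  9.00023606e+01]), 'qvel': array([-0.09952121, -0.01361879,  0.07000571,  0.00444169,  0.06677979,
       -0.08050293]), 'joint_torque': array([ 3.88149592e-04, -4.35913861e+01,  3.52925134e+01,  1.71840243e-02,
        1.18280004e-04,  8.61862304e-06]), 'ee_pos': array([ 0.23422002, -0.46940854,  0.23053976]), 'tool_rot': array([-1.79998383e+02,  8.93884962e-02, -6.34855284e+01]), 'contact_force': array([-0.03249715, -0.69017368, -0.58188664]), 'torque': array([ 0.07117699, -0.04968512,  0.01275559]), 'opening': 1.0064087980133996}
scene {'camera_matrix': array([[445.93377493,   0.        , 317.02659282],
       [  0.        , 445.93377493, 242.66193907],
       [  0.        ,   0.        ,   1.        ]]), 'origin': array([0.91455583, 0.50189287, 0.4599906 ]), 'attitude': array([-125.33540776,    0.99972951,  141.66786669])}
top {'camera_matrix': array([[600.08045232,   0.        , 318.58846803],
       [  0.        , 600.08045232, 242.79011554],
       [  0.        ,   0.        ,   1.        ]]), 'origin': array([0.37803595, 0.05668451, 1.21021627]), 'attitude': array([-171.26263336,   -0.50132072,  -91.54588847])}
{'camera_matrix': array([[371.64829954,   0.        , 317.17365599],
       [  0.        , 371.64829954, 238.79367525],
       [  0.        ,   0.        ,   1.        ]]), 'origin': array([ 0.30819135, -0.43211736,  0.37315649]), 'attitude': array([ 1.61239583e+02,  1.05225548e-01, -6.34919828e+01])}
-0.0187
```

View pics/top0.png

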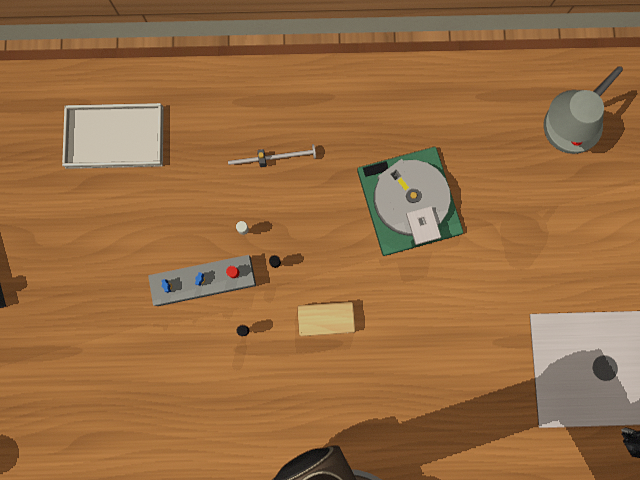

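View pics/scene0.png

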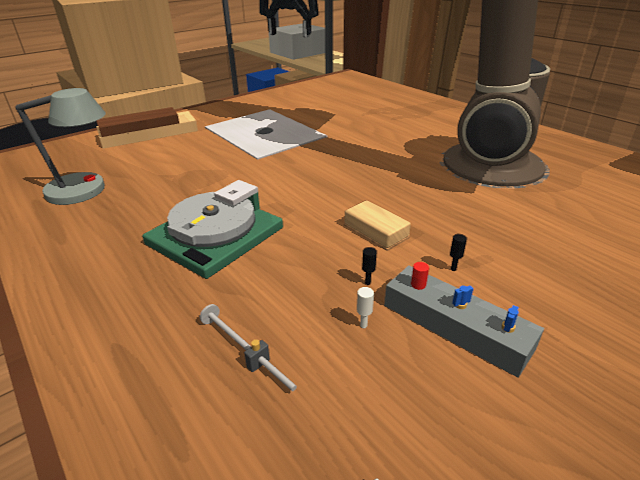

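The top view shows the red head at (232,271) in the organizer's end hole, the slot at about (422,221), the wheel centre at (413,196), and black and white look-alikes standing nearby. The scene view agrees.

```bash
cat > h.py <<'E'
from bench import *
import cv2,numpy as np
from scipy.spatial.transform import Rotation as R
def rot(a): return R.from_euler('xyz',a,degrees=True).as_matrix()
def cast(ci,uv,z,fish=False):
    K=ci["camera_matrix"];x=(uv[0]-K[0,2])/K[0,0];y=(uv[1]-K[1,2])/K[1,1]
    if fish:
        r=np.hypot(x,y);d=np.array([x/r*np.sin(r),y/r*np.sin(r),np.cos(r)]) if r>1e-9 else np.array([0,0,1.])
    else: d=np.array([x,y,1.])
    d=rot(ci["attitude"])@d;o=np.array(ci["origin"]);return o+d*(z-o[2])/d[2]
def red(im):
    h=cv2.cvtColor(im,cv2.COLOR_BGR2HSV)
    return (((h[...,0]<8)|(h[...,0]>172))&(h[...,1]>150)&(h[...,2]>60)).astype(np.uint8)*255
def blobs(m,amin=20):
    n,l,s,c=cv2.connectedComponentsWithStats(m)
    return [(tuple(c[i].round(1)),s[i].tolist()) for i in range(1,n) if s[i,4]>=amin]
E
python3 - <<'E'
from h import *
im=cv2.imread("pics/top0.png");ci=camera_info("top")
print(blobs(red(im)))
for n,uv,z in[("org",(203,280),.04),("bit1",(166,286),.06),("bit2",(199,279),.06),("slot",(422,221),.068),("wheelc",(413,196),.055),("blk1",(275,261),.07),("blk2",(243,330),.07),("white",(242,227),.07),("orgcorner1",(150,278),.04),("orgcorner2",(251,257),.04)]:
    print(n,cast(ci,uv,z).round(4))
for b in blobs(red(im)): print(cast(ci,b[0],.074).round(4))
sc=cv2.imread("pics/scene0.png")
print(blobs(red(sc)))
for b in blobs(red(sc)): print(cast(camera_info("scene"),b[0],.06).round(4))
cv2.imwrite("pics/crop1.png",np.hstack([cv2.resize(im[140:265,350:470],None,fx=4,fy=4,interpolation=2)[:500],cv2.resize(im[240:300,200:270],None,fx=4,fy=4)[:240].repeat(1,0) if 0 else cv2.resize(im[235:310,200:260],(300,500),interpolation=2)]))
E
```

```text
[((np.float64(576.3), np.float64(143.2)), [572, 142, 10, 4, 23]), ((np.float64(232.2), np.float64(271.5)), [226, 266, 13, 12, 121])]
org [0.4899 0.269  0.04  ]
bit1 [0.4783 0.3361 0.06  ]
bit2 [0.4901 0.2731 0.06  ]
slot [ 0.5909 -0.1597  0.068 ]
wheelc [ 0.6439 -0.1471  0.055 ]
blk1 [0.5199 0.1263 0.07  ]
blk2 [0.3909 0.1884 0.07  ]
white [0.5875 0.1888 0.07  ]
orgcorner1 [0.4965 0.3722 0.04  ]
orgcorner2 [0.5327 0.1751 0.04  ]
[ 0.7381 -0.4718  0.074 ]
[0.5014 0.2076 0.074 ]
[((np.float64(89.1), np.float64(177.6)), [84, 175, 11, 7, 61]), ((np.float64(419.5), np.float64(274.9)), [411, 262, 18, 28, 392])]
[ 0.7803 -0.4112  0.06  ]
[0.5081 0.2078 0.06  ]
```

View pics/crop1.png

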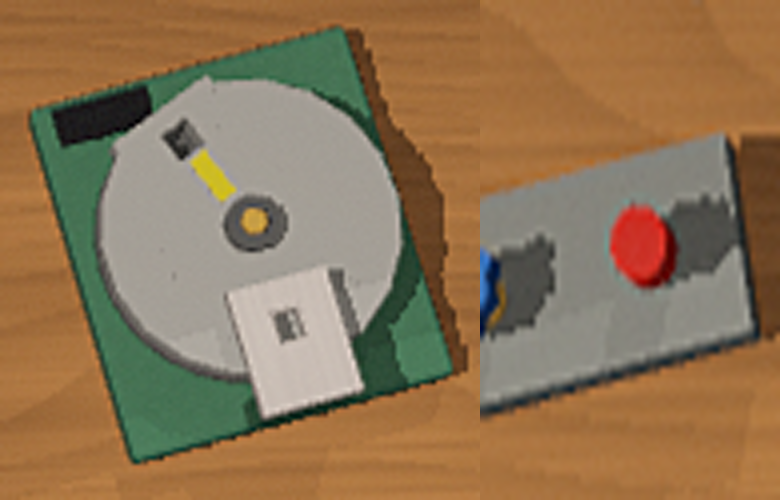

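```bash
cat >> h.py <<'E'
def shift(p,yaw,cmd=None):
    s=sense();p0=np.array(s["ee_pos"]) if cmd is None else np.array(cmd[0]);M=rot(s["tool_rot"] if cmd is None else cmd[1])
    T=rot([180,0,yaw])
    print("shift mm",(M.T@(np.array(p)-p0)*1000).round(1),"twist",R.from_matrix(M.T@T).as_rotvec().round(4))
E
python3 -c "
from h import *
shift([.503,.2076,.17],10.4)
shift([.503,.2076,.17],10.4,([.234,-.47,.231],[180,0,-63.484]))"
```

```text
shift mm [-485.7 -542.8   61.3] twist [-9.0000e-04  1.3000e-03 -1.2895e+00]
shift mm [-486.2 -543.2   61. ] twist [-0.      0.     -1.2895]
```

```bash
python3 -m jog '{"translation":[[-243,-271,0],[-243,-271,0],[-243,-271,0],[-243,-271,0],[-243,-271,0],[-243,-271,0],[-243,-271,0],[-243,-271,0],[-243,-271,0]],"twist":[[0,0,-0.645],[0,0,-0.645],[0,0,-0.645],[0,0,-0.645],[0,0,-0.645],[0,0,-0.645],[0,0,-0.645],[0,0,-0.645],[0,0,-0.645]],"claw":[0.2,0.2,0.2,0.2,0.2,0.2,0.2,0.2,0.2]}' 60
python3 -c "
from h import *
shift([.503,.2076,.17],10.4)"
```

```text
t: 1.0
ee_pos: [0.3687, -0.1294, 0.2311]
tool_rot: [-180.0, 0.0, -26.3]
contact_force: [-0.0, 0.7, 0.3]
opening: 0.799
shift mm [ -28.7 -361.6   61.2] twist [-2.000e-04  3.000e-04 -6.399e-01]
```

```bash
python3 -m jog '{"translation":[[-28.7,-361.6,61],[-28.7,-361.6,61],[-28.7,-361.6,61],[-28.7,-361.6,61],[-28.7,-361.6,61],[-28.7,-361.6,61],[-28.7,-361.6,61],[-28.7,-361.6,61],[-28.7,-361.6,61],[-28.7,-361.6,61]],"twist":[[0,0,-0.64],[0,0,-0.64],[0,0,-0.64],[0,0,-0.64],[0,0,-0.64],[0,0,-0.64],[0,0,-0.64],[0,0,-0.64],[0,0,-0.64],[0,0,-0.64]],"claw":[0.2,0.2,0.2,0.2,0.2,0.2,0.2,0.2,0.2,0.2]}'
python3 - <<'E'
from h import *
s=sense();print(s["ee_pos"],s["tool_rot"],s["qvel"].round(1))
ci=camera_info("wrist");im,d=get_image("wrist");cv2.imwrite("pics/w1.png",im)
print(ci["origin"],ci["attitude"])
for b in blobs(red(im),60): print(b,cast(ci,b[0],.06,True).round(4))
E
```

```text
t: 2.0
ee_pos: [0.5041, 0.2036, 0.17]
tool_rot: [179.9, 0.1, 10.1]
contact_force: [0.6, 0.3, -0.0]
opening: 0.802
[0.50407296 0.20357082 0.1699552 ] [1.79944748e+02 8.18147733e-02 1.00908551e+01] [-0.9 -1.5 -0.4  0.2  0.1  0.3]
[0.48961099 0.28575531 0.31245079] [1.61226374e+02 1.13097839e-01 1.00825255e+01]
((np.float64(318.5), np.float64(229.2)), [303, 208, 32, 42, 1061]) [0.5038 0.2084 0.06  ]
```

View pics/w1.png

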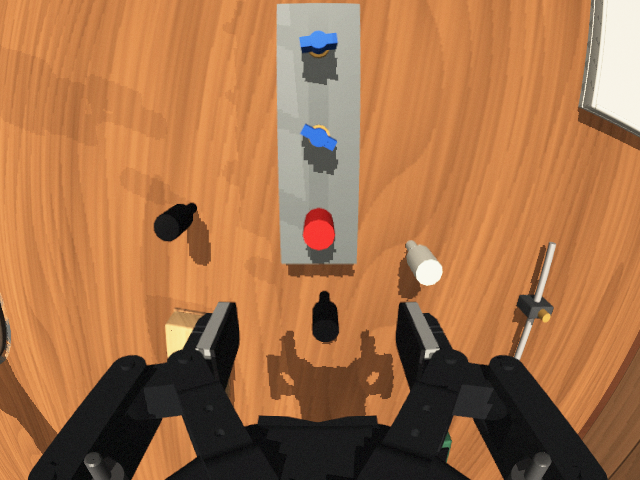

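The wrist view shows the red head at (318,229) and the row vertical in the image, so the yaw is right. Next I fit the bright top disc.

Run:
```python
from h import *
im=cv2.imread("pics/w1.png");m=red(im);v=im[...,2]
print(np.percentile(v[m>0],[5,25,50,75,95]))
m2=((m>0)&(v>(np.percentile(v[m>0],15)+np.percentile(v[m>0],85))/2)).astype(np.uint8)*255
m2=cv2.morphologyEx(m2,cv2.MORPH_OPEN,np.ones((3,3)))
ci=dict(camera_info("wrist"));ci["origin"]=np.array([.48961099,.28575531,.31245079]);ci["attitude"]=[161.226374,.113097839,10.0825255]
for b in blobs(m2,60):
    p=cast(ci,b[0],.074,True);print(b,p.round(4))
s=sense();print(s["ee_pos"],s["tool_rot"])
shift([p[0],p[1],.100],10.4)
```

```text
[150. 176. 247. 247. 248.]
((np.float64(318.3), np.float64(234.3)), [303, 220, 31, 30, 729]) [0.5035 0.2092 0.074 ]
[0.50402557 0.20325772 0.17042264] [1.79961075e+02 3.78353221e-02 1.00475500e+01]
shift mm [ 0.6 -5.9 70.4] twist [ 0.0007  0.0007 -0.0062]
```

```bash
python3 -m jog '{"translation":[[0.6,-5.9,30],[0.6,-5.9,70],[0.6,-5.9,100],[0.6,-5.9,125],[0.6,-5.9,125],[0.6,-5.9,125]],"twist":[[0,0,-0.006],[0,0,-0.006],[0,0,-0.006],[0,0,-0.006],[0,0,-0.006],[0,0,-0.006]],"claw":[0.4,0.4,0.4,0.4,0.4,0.4]}'
python3 -m jog '{"translation":[[0,0,0],[0,0,0],[0,0,0],[0,0,0],[0,0,0],[0,0,0],[0,0,0]],"twist":[[0,0,0],[0,0,0],[0,0,0],[0,0,0],[0,0,0],[0,0,0],[0,0,0]],"claw":[1,1,1,1,1,1,1]}' 60
python3 - <<'E'
from h import *
s=sense();print(s["ee_pos"],s["tool_rot"],s["contact_force"],s["opening"])
im,d=get_image("wrist");cv2.imwrite("pics/w2.png",im);cv2.imwrite("pics/w2c.png",im[150:480,120:520]);print(blobs(red(im),60))
E
```

```text
t: 2.65
ee_pos: [0.5038, 0.2096, 0.0463]
tool_rot: [180.0, -0.0, 10.4]
contact_force: [-0.9, -0.2, 0.5]
opening: 0.598
t: 3.35
ee_pos: [0.5047, 0.2111, 0.0474]
tool_rot: [180.0, -0.2, 10.5]
contact_force: [-0.5, -1.8, 6.9]
opening: 0.23
[0.50473576 0.21106145 0.04735506] [ 1.79994471e+02 -1.64952055e-01  1.04836384e+01] [-0.53263748 -1.7784396   6.88251302] 0.22968768219435012
[((np.float64(317.2), np.float64(333.4)), [292, 290, 52, 85, 3697])]
```

View pics/w2c.png

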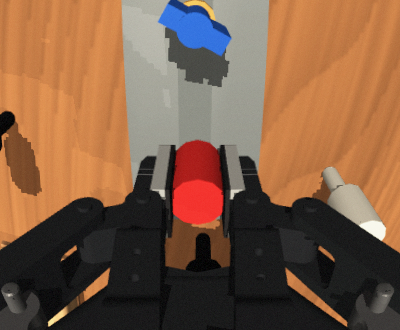

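Gripped: head between the pads at wrist (317,333). Lifting, then moving to a hover over the slot.

```bash
python3 -m jog '{"translation":[[0,0,-10],[0,0,-40],[0,0,-85],[0,0,-125],[0,0,-125],[0,0,-125]],"twist":[[0,0,0],[0,0,0],[0,0,0],[0,0,0],[0,0,0],[0,0,0]],"claw":[1,1,1,1,1,1]}'
python3 - <<'E'
from h import *
s=sense();print(s["contact_force"],s["opening"])
shift([.593,-.158,.17],13.5)
E
```

```text
t: 4.0
ee_pos: [0.5046, 0.2114, 0.1723]
tool_rot: [-180.0, -0.2, 10.5]
contact_force: [-0.0, 0.3, -0.9]
opening: 0.225
[-0.02671717  0.25310908 -0.92317482] 0.22543402777851984
shift mm [ 19.7 379.3   2. ] twist [-0.0007 -0.0035 -0.0525]
```

```bash
python3 -m jog '{"translation":[[2,30,0],[4,75,0],[7,125,0],[10,175,0],[12,225,0],[14,275,0],[16,320,0],[18,355,2],[19.7,379,2],[19.7,379,2]],"twist":[[0,0,-0.01],[0,0,-0.02],[0,0,-0.03],[0,0,-0.04],[0,0,-0.05],[0,0,-0.0525],[0,-0.0035,-0.0525],[0,-0.0035,-0.0525],[0,-0.0035,-0.0525],[0,-0.0035,-0.0525]],"claw":[1,1,1,1,1,1,1,1,1,1]}'
python3 -m jog '{"translation":[[0,0,0],[0,0,0],[0,0,0]],"twist":[[0,0,0],[0,0,0],[0,0,0]],"claw":[1,1,1]}'
python3 - <<'E'
from h import *
s=sense();print(s["ee_pos"],s["tool_rot"],s["contact_force"],s["qvel"].round(1))
ci=camera_info("wrist");im,d=get_image("wrist");cv2.imwrite("pics/w3.png",im);cv2.imwrite("pics/w3c.png",cv2.resize(im[130:430,190:450],None,fx=2,fy=2,interpolation=2))
import pickle;pickle.dump((ci,s),open("pics/w3.pkl","wb"))
E
```

```text
t: 5.0
ee_pos: [0.5917, -0.1609, 0.1661]
tool_rot: [-179.9, 0.4, 13.3]
contact_force: [0.6, 0.3, -1.3]
opening: 0.228
t: 5.3
ee_pos: [0.5918, -0.1569, 0.1682]
tool_rot: [-180.0, 0.2, 13.6]
contact_force: [0.3, 0.7, -0.3]
opening: 0.226
[ 0.59183422 -0.15693615  0.16818998] [-179.97270024    0.22084783   13.5803551 ] [ 0.25863405  0.66807254 -0.26274882] [-0.  -0.3  0.3  0.  -0.1 -0. ]
```

View pics/w3c.png

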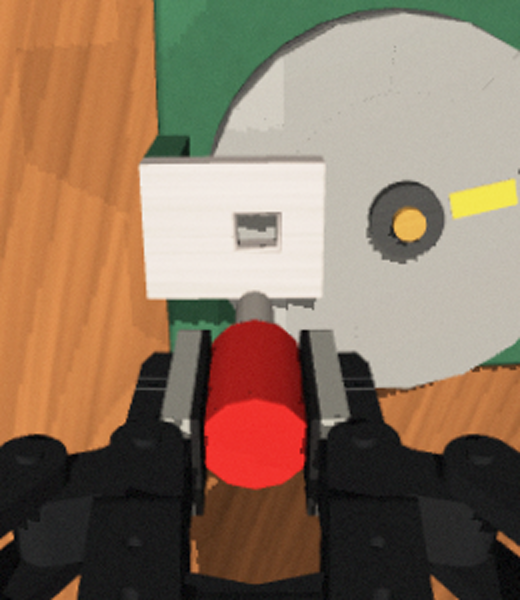

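Slot outline lies at crop (234–281, 211–251), that is wrist pixel ≈(319,245). The pin hangs straight between the pads. Refining the slot centre and yaw by thresholding the plate.

Run:
```python
from h import *
import pickle
ci,s=pickle.load(open("pics/w3.pkl","rb"));im=cv2.imread("pics/w3.png")
g=im.min(2);plate=(g>185).astype(np.uint8)*255
roi=np.zeros_like(plate);roi[205:282,255:355]=255
cs,h=cv2.findContours(plate&roi,cv2.RETR_CCOMP,cv2.CHAIN_APPROX_NONE)
for i,c in enumerate(cs):
    a=cv2.contourArea(c)
    if a<60: continue
    pts=np.array([cast(ci,q[0],.068,True)[:2] for q in c]).astype(np.float32)
    r=cv2.minAreaRect(pts*1000);print("hole" if h[0][i][3]>=0 else "outer",cv2.boundingRect(c),a,np.round(r[0],1),np.round(r[1],1),round(r[2],1))
```

```text
outer (260, 211, 93, 68) 5909.5 [ 585.  -162.8] [63.4 49.7] 14.0
hole (306, 235, 26, 21) 458.5 [ 593.  -160.3] [17.4 14.7] 13.7
```

Run:
```python
from h import *
import pickle
ci,s=pickle.load(open("pics/w3.pkl","rb"));im=cv2.imread("pics/w3.png")
m=red(im);v=im[...,2];m2=((m>0)&(v>212)).astype(np.uint8)*255
m2=cv2.morphologyEx(m2,cv2.MORPH_OPEN,np.ones((3,3)))
c=max(cv2.findContours(m2,0,1)[0],key=cv2.contourArea);print(cv2.boundingRect(c))
pts=np.array([cast(ci,q[0],s["ee_pos"][2]+.0266,True)[:2] for q in c]).astype(np.float32)*1000
print(cv2.minEnclosingCircle(pts),pts.mean(0))
# shank tip visible edge in crop (255,292)->tip front
tip=cast(ci,(190+255/2,130+292/2),s["ee_pos"][2]-.0374,True);print("tip far edge",tip*1000,s["ee_pos"]*1000)
shift([.5941,-.1583,.115],13.8)
```

```text
(293, 330, 49, 44)
((592.21875, -158.6099395751953), 10.58703899383545) [ 592.28217 -158.46457]
tip far edge [ 591.4079233  -155.49907457  130.78998402] [ 591.83421983 -156.93615009  168.18998402]
shift mm [ 2.   1.8 53.4] twist [-0.0002  0.0035 -0.0038]
```

```bash
python3 - <<'E'
from h import *
shift([.5935,-.1581,.111],13.8)
E
python3 -m jog '{"translation":[[1.5,1.5,20],[1.5,1.5,40],[1.5,1.5,55],[1.5,1.5,57],[1.5,1.5,57],[1.5,1.5,57],[1.5,1.5,57]],"twist":[[0,0.0035,-0.004],[0,0.0035,-0.004],[0,0.0035,-0.004],[0,0.0035,-0.004],[0,0.0035,-0.004],[0,0.0035,-0.004],[0,0.0035,-0.004]],"claw":[1,1,1,1,1,1,1]}'
python3 - <<'E'
from h import *
import pickle
s=sense();print(s["ee_pos"],s["tool_rot"],s["contact_force"])
ci=camera_info("wrist");im,d=get_image("wrist");cv2.imwrite("pics/w4.png",im);cv2.imwrite("pics/w4c.png",cv2.resize(im[230:350,240:400],None,fx=4,fy=4,interpolation=2))
pickle.dump((ci,s),open("pics/w4.pkl","wb"))
sc,_=get_image("scene");cv2.imwrite("pics/s4c.png",cv2.resize(sc[130:290,130:300],None,fx=4,fy=3.7,interpolation=2)); cv2.imwrite("pics/s4.png",sc)
E
```

```text
shift mm [ 1.4  1.4 57.4] twist [-0.0002  0.0035 -0.0038]
t: 6.05
ee_pos: [0.5943, -0.1593, 0.1125]
tool_rot: [180.0, -0.1, 13.7]
contact_force: [-0.2, 0.3, 0.1]
opening: 0.226
[ 0.5943405  -0.15931533  0.11250922] [ 1.79954942e+02 -9.54275248e-02  1.37366440e+01] [-0.19554461  0.27752179  0.08643473]
```

View pics/w4c.png

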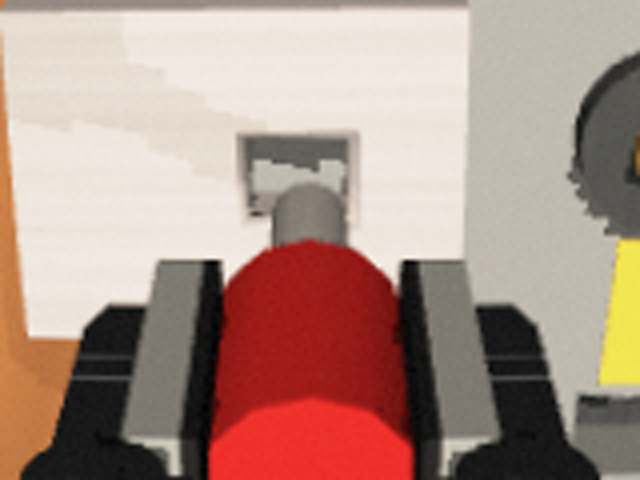

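View pics/s4c.png

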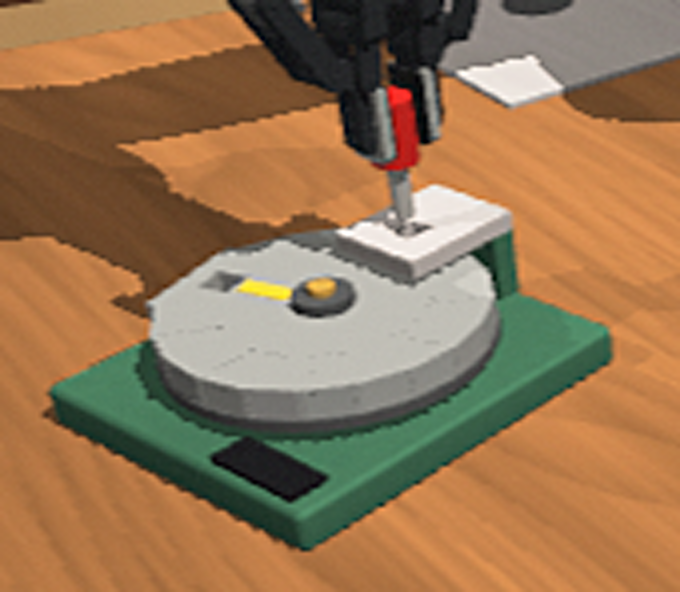

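The pin (shank centre column 310) is about 1.7 mm right of the slot centre (297). Now the row direction by ray casting.

Run:
```python
from h import *
import pickle
ci,s=pickle.load(open("pics/w4.pkl","rb"));M=rot([180,0,13.7]);o=s["ee_pos"]
f=lambda u,v,z:(M.T@(cast(ci,(240+u/4,230+v/4),z,True)-o)*1000).round(2)
zt=o[2]-.0374
print("slot far edge",f(297,132,.068),"left",f(240,170,.068),"right",f(357,170,.068))
print("tip far",f(310,184,zt),"left",f(273,212,zt),"right",f(349,212,zt), zt)
shift([0,0,0],0)
s=sense();print(s["ee_pos"],s["tool_rot"])
```

```text
slot far edge [-1.62 -6.   44.51] left [-9.47 -0.32 44.51] right [ 6.62 -0.33 44.51]
tip far [ 0.14 -1.46 37.4 ] left [-4.81  2.68 37.4 ] right [ 5.37  2.68 37.4 ] 0.07510921731428753
shift mm [-539.5 -295.9  111.3] twist [ 0.0004 -0.0013  0.2396]
[ 0.59417573 -0.15936889  0.11217212] [ 1.79968266e+02 -7.18199963e-02  1.37269268e+01]
```

```bash
python3 -m jog '{"translation":[[-1.7,-1.3,0],[-1.7,-1.3,0],[-1.7,-1.3,4],[-1.7,-1.3,8],[-1.7,-1.3,11],[-1.7,-1.3,14],[-1.7,-1.3,14]],"twist":[[0,0,0],[0,0,0],[0,0,0],[0,0,0],[0,0,0],[0,0,0],[0,0,0]],"claw":[1,1,1,1,1,1,1]}'
python3 - <<'E'
from h import *
im,d=get_image("wrist");cv2.imwrite("pics/w5.png",im);cv2.imwrite("pics/w5c.png",cv2.resize(im[230:350,240:400],None,fx=4,fy=4,interpolation=2))
F=[]
for i in range(4): get_image("top");s=sense();F.append(s["contact_force"])
print(np.array(F).round(2),s["ee_pos"],s["tool_rot"])
E
```

```text
t: 6.85
ee_pos: [0.5914, -0.1584, 0.0966]
tool_rot: [-180.0, 0.1, 13.7]
contact_force: [0.1, -0.4, -0.8]
opening: 0.224
[[ 0.83 -0.32 -1.67]
 [ 0.59 -0.29 -1.01]
 [ 0.27 -0.77 -0.55]
 [-0.2  -0.66 -0.61]] [ 0.59189238 -0.15846244  0.09747586] [-1.79999523e+02 -1.78772214e-02  1.37222681e+01]
```

View pics/w5c.png

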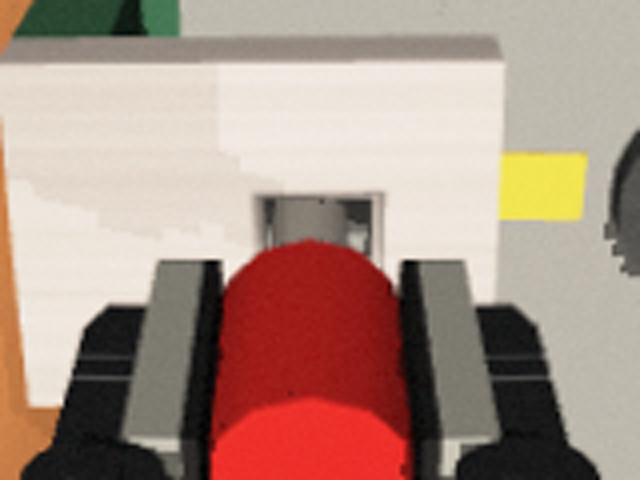

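```bash
cat >> h.py <<'E'
C=np.array([.6464,-.1472])
def stripe(im,ci):
    h=cv2.cvtColor(im,cv2.COLOR_BGR2HSV)
    m=cv2.inRange(h,(26,150,100),(34,255,255))
    best=None
    for c,s in blobs(m,6):
        p=cast(ci,c,.052)[:2]-C;r=np.hypot(*p)
        if .008<r<.06 and (best is None or s[4]>best[2]): best=(np.degrees(np.arctan2(p[1],p[0]))-13.8,r*1000,s[4])
    return best
def watch(n,cam="scene"):
    ci=camera_info(cam);A=[]
    for i in range(n):
        s=sense();b=stripe(get_image(cam)[0],ci)
        A.append((s["t"],np.nan if b is None else b[0]%360,0 if b is None else b[1],s["ee_pos"][2]*1000,s["contact_force"][2]))
    A=np.array(A);d=np.diff(A[:,1]);d=(d+180)%360-180
    for i,a in enumerate(A): print("t%.2f hole %.0f r%.0f z%.2f Fz%.2f"%tuple(a),"w %.2f"%(np.radians(d[i-1])/(A[i,0]-A[i-1,0])) if i else "")
E
python3 - <<'E'
from h import *
ci=camera_info("wrist");s=sense();o=s["ee_pos"];M=rot([180,0,13.7])
f=lambda u,v,z:(M.T@(cast(ci,(240+u/4,230+v/4),z,True)-o)*1000).round(2)
print("tip near edge",f(311,197,o[2]-.0374),"slot near",f(318,193,.068),"L",f(256,220,.068),"R",f(384,220,.068))
watch(8)
E
```

```text
tip near edge [ 0.2   0.44 37.4 ] slot near [ 1.08 -3.81 29.48] L [-6.86  0.03 29.48] R [ 9.56  0.04 29.48]
t7.10 hole 266 r36 z97.48 Fz-0.61 
t7.15 hole 281 r35 z97.50 Fz-1.39 w 5.27
t7.20 hole 297 r34 z97.50 Fz-0.28 w 5.43
t7.25 hole 311 r34 z97.47 Fz-0.68 w 5.20
t7.30 hole 327 r34 z97.43 Fz0.39 w 5.30
t7.35 hole 343 r34 z97.40 Fz-0.53 w 5.69
t7.40 hole 359 r32 z97.40 Fz-0.54 w 5.53
t7.45 hole 16 r31 z97.39 Fz-0.90 w 5.92
```

Pin is in the slot and untouched. I'll centre it and lower it to just above the face.

```bash
python3 -m jog '{"translation":[[1,0.9,0],[1,0.9,3],[1,0.9,6],[1,0.9,7],[1,0.9,8],[1,0.9,8.5]],"twist":[[0,0,0],[0,0,0],[0,0,0],[0,0,0],[0,0,0],[0,0,0]],"claw":[1,1,1,1,1,1]}'
python3 -c "
from h import *
watch(6)"
python3 -m jog '{"translation":[[0,0,0.5],[0,0,1]],"twist":[[0,0,0],[0,0,0]],"claw":[1,1]}'
python3 -c "
from h import *
watch(6)"
```

```text
t: 8.1
ee_pos: [0.593, -0.1592, 0.0888]
tool_rot: [180.0, -0.0, 13.7]
contact_force: [-0.3, -0.9, -0.5]
opening: 0.225
t8.10 hole 240 r36 z88.81 Fz-0.51 
t8.15 hole 253 r35 z88.86 Fz-0.25 w 4.52
t8.20 hole 265 r36 z88.94 Fz0.49 w 4.13
t8.25 hole 277 r36 z88.98 Fz1.33 w 4.11
t8.30 hole 289 r35 z89.02 Fz-0.13 w 4.32
t8.35 hole 302 r33 z88.97 Fz-0.33 w 4.60
t: 8.6
ee_pos: [0.5931, -0.1592, 0.088]
tool_rot: [180.0, -0.0, 13.7]
contact_force: [1.5, -0.9, 1.3]
opening: 0.226
t8.60 hole 3 r33 z88.00 Fz1.28 
t8.65 hole 13 r33 z87.90 Fz1.95 w 3.43
t8.70 hole 22 r33 z87.98 Fz1.20 w 3.11
t8.75 hole 30 r33 z87.96 Fz2.05 w 3.02
t8.80 hole 39 r32 z87.99 Fz0.89 w 3.18
t8.85 hole 49 r31 z87.94 Fz0.57 w 3.36
```

```bash
python3 -m jog '{"translation":[[0,0,0.7]],"twist":[[0,0,0]],"claw":[1]}'
python3 -c "
from h import *
watch(4)"
```

```text
t: 9.0
ee_pos: [0.5931, -0.1592, 0.0873]
tool_rot: [180.0, -0.0, 13.7]
contact_force: [-0.1, -1.0, 3.2]
opening: 0.223
t9.00 hole 75 r31 z87.33 Fz3.18 
t9.05 hole 82 r30 z87.16 Fz1.96 w 2.55
t9.10 hole 90 r30 z87.18 Fz3.08 w 2.72
t9.15 hole 96 r29 z87.19 Fz1.40 w 2.24
```

```bash
python3 -m jog '{"translation":[[0,0,0.6]],"twist":[[0,0,0]],"claw":[1]}'
python3 -c "
from h import *
watch(4)"
```

```text
t: 9.3
ee_pos: [0.5931, -0.1592, 0.0867]
tool_rot: [180.0, -0.0, 13.7]
contact_force: [1.2, -1.1, 3.3]
opening: 0.221
t9.30 hole 113 r29 z86.72 Fz3.28 
t9.35 hole 118 r30 z86.58 Fz3.01 w 1.55
t9.40 hole 123 r29 z86.62 Fz2.42 w 1.76
t9.45 hole 127 r29 z86.65 Fz3.89 w 1.42
```

```bash
python3 -m jog '{"translation":[[0,0,0.4]],"twist":[[0,0,0]],"claw":[1]}'
python3 -c "
from h import *
watch(9)"
```

```text
t: 9.6
ee_pos: [0.5931, -0.1592, 0.0863]
tool_rot: [180.0, -0.0, 13.7]
contact_force: [0.5, -1.2, 4.2]
opening: 0.223
t9.60 hole 138 r29 z86.27 Fz4.22 
t9.65 hole 140 r28 z86.19 Fz4.25 w 0.89
t9.70 hole 143 r27 z86.19 Fz2.71 w 0.94
t9.75 hole 144 r26 z86.23 Fz3.62 w 0.42
t9.80 hole 147 r24 z86.16 Fz3.80 w 1.05
t9.85 hole 150 r23 z86.19 Fz4.09 w 1.00
t9.90 hole 152 r23 z86.18 Fz2.92 w 0.72
t9.95 hole 153 r23 z86.17 Fz4.12 w 0.43
t10.00 hole 156 r22 z86.17 Fz4.49 w 0.75
```

```bash
python3 -c "
from h import *
watch(11)"
```

```text
t10.05 hole 158 r23 z86.13 Fz4.25 
t10.10 hole 160 r22 z86.13 Fz4.22 w 0.74
t10.15 hole 163 r22 z86.11 Fz3.29 w 0.88
t10.20 hole 165 r22 z86.12 Fz4.12 w 0.60
t10.25 hole 167 r22 z86.10 Fz3.92 w 0.80
t10.30 hole 169 r21 z86.09 Fz3.68 w 0.74
t10.35 hole 172 r22 z86.11 Fz3.96 w 0.96
t10.40 hole 173 r22 z86.11 Fz3.65 w 0.51
t10.45 hole 173 r22 z86.08 Fz2.70 w 0.12
t10.50 hole 174 r21 z86.10 Fz4.41 w 0.12
t10.55 hole 174 r22 z86.06 Fz3.21 w 0.14
```

Almost stalled with the force still about 4 N, so I ease off a little.

```bash
python3 -m jog '{"translation":[[0,0,-0.3]],"twist":[[0,0,0]],"claw":[1]}'
python3 -c "
from h import *
watch(6)"
```

```text
t: 10.7
ee_pos: [0.593, -0.1591, 0.0863]
tool_rot: [-180.0, -0.0, 13.7]
contact_force: [1.1, -2.2, 2.8]
opening: 0.228
t10.70 hole 176 r22 z86.35 Fz2.81 
t10.75 hole 176 r22 z86.42 Fz2.72 w 0.00
t10.80 hole 177 r22 z86.36 Fz2.76 w 0.25
t10.85 hole 189 r25 z86.06 Fz-1.07 w 4.37
t10.90 hole 192 r25 z85.82 Fz0.79 w 0.96
t10.95 hole 192 r25 z85.63 Fz-1.85 w 0.00
```

Force fell to zero and the wheel stopped: the pin dropped in. Pushing it home in stages.

```bash
python3 -m jog '{"translation":[[0,0,1],[0,0,2],[0,0,3]],"twist":[[0,0,0],[0,0,0],[0,0,0]],"claw":[1,1,1]}'
python3 -c "
from h import *
watch(4)"
```

```text
t: 11.3
ee_pos: [0.5931, -0.1591, 0.0833]
tool_rot: [-180.0, -0.0, 13.7]
contact_force: [-0.0, -2.5, 0.6]
opening: 0.219
t11.30 hole 192 r24 z83.31 Fz0.58 
t11.35 hole 191 r24 z83.19 Fz1.08 w -0.14
t11.40 hole 191 r24 z83.29 Fz0.23 w 0.00
t11.45 hole 191 r24 z83.36 Fz0.24 w 0.00
```

```bash
python3 -m jog '{"translation":[[0,0,1],[0,0,2],[0,0,3],[0,0,4],[0,0,5]],"twist":[[0,0,0],[0,0,0],[0,0,0],[0,0,0],[0,0,0]],"claw":[1,1,1,1,1]}'
python3 -c "
from h import *
watch(4)"
```

```text
t: 12.0
ee_pos: [0.5929, -0.1591, 0.0783]
tool_rot: [-180.0, 0.0, 13.7]
contact_force: [0.6, -2.0, 0.7]
opening: 0.226
t12.00 hole 191 r24 z78.29 Fz0.67 
t12.05 hole 191 r24 z78.12 Fz1.53 w -0.14
t12.10 hole 191 r24 z78.22 Fz0.95 w 0.14
t12.15 hole 191 r24 z78.27 Fz1.09 w 0.00
```

```bash
python3 -m jog '{"translation":[[0,0,1],[0,0,2],[0,0,2.5],[0,0,3],[0,0,3.5],[0,0,3.5]],"twist":[[0,0,0],[0,0,0],[0,0,0],[0,0,0],[0,0,0],[0,0,0]],"claw":[1,1,1,1,1,1]}'
python3 -c "
from h import *
watch(3)"
```

```text
t: 12.8
ee_pos: [0.5929, -0.1591, 0.0754]
tool_rot: [180.0, -0.0, 13.7]
contact_force: [-1.5, -1.7, 4.3]
opening: 0.224
t12.80 hole 191 r24 z75.40 Fz4.33 
t12.85 hole 191 r24 z75.41 Fz5.43 w 0.00
t12.90 hole 191 r24 z75.44 Fz4.99 w 0.00
```

Contact force appears at z=75.4 mm, exactly the predicted home height. Releasing and lifting.

```bash
python3 -m jog '{"translation":[[0,0,0],[0,0,0],[0,0,0],[0,0,0],[0,0,0]],"twist":[[0,0,0],[0,0,0],[0,0,0],[0,0,0],[0,0,0]],"claw":[0.9,0.75,0.5,0.4,0.4]}'
python3 -m jog '{"translation":[[0,0,-10],[0,0,-30],[0,0,-60],[0,0,-95],[0,0,-130],[0,0,-130],[0,0,-130]],"twist":[[0,0,0],[0,0,0],[0,0,0],[0,0,0],[0,0,0],[0,0,0],[0,0,0]],"claw":[0.4,0.4,0.4,0.4,0.4,0.4,0.4]}'
python3 - <<'E'
from h import *
s=sense();print(s["ee_pos"],s["contact_force"])
watch(4)
a=get_image("scene")[0];w=get_image("wrist")[0]
cv2.imwrite("pics/fin.png",np.hstack([cv2.resize(a[150:280,130:300],(400,306)),cv2.resize(w[60:366,120:520],(400,306))]))
E
```

```text
t: 13.45
ee_pos: [0.5927, -0.1588, 0.0745]
tool_rot: [-180.0, 0.0, 13.7]
contact_force: [-0.3, -0.5, 0.9]
opening: 0.597
t: 14.15
ee_pos: [0.5936, -0.1592, 0.2063]
tool_rot: [179.9, -0.1, 13.7]
contact_force: [0.3, -0.1, -0.3]
opening: 0.6
[ 0.59356149 -0.15920891  0.20634605] [ 0.27085214 -0.05988444 -0.34764651]
t14.15 hole 195 r25 z206.35 Fz-0.35 
t14.20 hole 195 r25 z204.92 Fz-0.82 w 0.00
t14.25 hole 195 r25 z204.01 Fz-0.15 w 0.00
t14.30 hole 195 r26 z203.58 Fz0.90 w 0.02
```

View pics/fin.png

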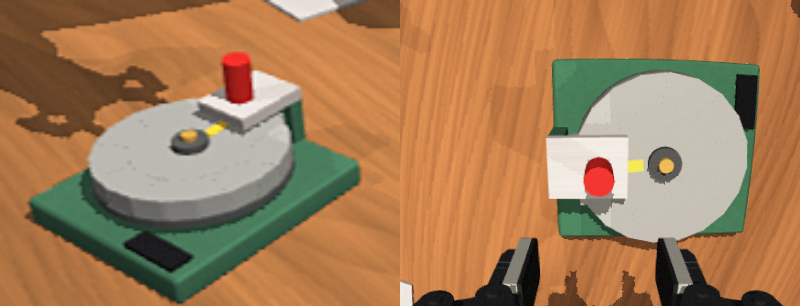

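The final picture shows the red head seated on the guide plate (left view at (237,78)) and standing upright. The stripe points at the slot, the wheel is still and the gripper is clear, so I'm handing in.

```bash
python3 -c "
from bench import *
print(sign_off())"
```

```text
the job is handed in; nothing more can be done
None
```

The lock pin is home in the wheel, the wheel stands still, and I have handed the job in; it finished at about 14 s on the robot's clock.

**What I did:** I took the red-headed pin out of the organizer and centred it over the slot using the wrist camera. I lowered it until its tip touched the wheel at the height I had predicted. I braked the wheel in small steps from about 5.5 to 0.7 rad/s at roughly 3–5 N. Just before the hole it almost stalled, so I eased off 0.3 mm and the pin dropped in. I then pushed it home, let go and lifted clear.

**Last checks:**
- **Seating:** contact with the plate came at 75.4 mm tool height, as predicted for fully home, with a reading of about 5 N. In the last pictures the head sits upright on the plate.
- **Wheel:** measured speed was 0.00–0.02 rad/s.
- **Gripper:** open and about 130 mm clear, with only noise on the force reading.

**What disagreed:**
- The stripe angle settled at 192–195° instead of 180°. I put this down to the plate partly hiding the stripe and to the hole's clearance.
- One speed sample read 4.4 rad/s as the pin dropped in. I take that as an angle jump when the visible part of the stripe changed, or a brief jerk. The pin was only about 2–3 mm into the hole then, short of the 4 mm limit, judging by the tool height.
- I did not re-measure the bits, sanding block and gauge, but the arm stayed clear of them.

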